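# Clear the bread paddle into its slot, lift and draw the sagging bolt, hold the gate ajar

## Task

The bread paddle lies in the way of the bread cupboard's gate: first slide it, blade first, into the low slot beside the gate until the blade is fully home against the stop, leaving its handle sticking out. Then take the bolt's knob: the bolt sags and its nose hooks behind the keeper's bent-up lip, so lift it over the lip while you draw it right back, away from the keeper. Pull the gate towards you until it stands about 9 cm open at its free edge and finish holding it there for me, since its spring would shut it; do not swing it wide, and leave the flask, salt shaker and cup standing where they are.

Things in the scene. Friction and masses are not known exactly. Their poses are not given: they have to be found in the camera images.
- cupboard: Low light-wood bread cupboard, fixed, 330 wide x 150 deep x 152 high. Origin on the worktop near the middle of its front face (plane x = 0); x points into it, y left along the front, z up. Gate at y -154 to +33; left of it (y 50 to 140) an open shelf with the paddle's slot under it. The steel keeper juts from the front at y 38 to 68, z 99 to 145, to x = -36. Roof empty
- slot_mouth (a point): Middle of the slot's mouth, on the worktop in the plane of the front face (cupboard frame 0, 95, 0). The slot runs straight in along the cupboard's +x, is 90 wide (y 50 to 140), 18 high, floored by the worktop and ends at a wooden stop 88 behind the mouth. Above and behind, the room's wall shelf hangs 550 over the worktop, its near corner at about world x 630, y -290
- keeper_lip (a point): Middle of the upper edge of the keeper's bent-up lip (cupboard frame -24, 39.5, 114), 3 thick along y, at the keeper's mouth towards the gate; the bolt's nose hangs behind it (larger y). A front strap (x -33 to -36) keeps the rod, and so the gate, from coming towards the robot until the nose is drawn out of the keeper
- gate_hinge_axis (a point): Foot of the gate's vertical hinge line, at the right end of the front (cupboard frame -3, -155.5, 0), on the worktop
- gate: Green slatted gate, 186 wide x 138 high x 16 thick, top at z = 142, lower edge 4 above the worktop (it cannot pass over the paddle). Origin = foot of its hinge line, on its right; shut, its axes are the cupboard's, y running along it to the free left edge. Carries the bolt in two tall worn guide loops (tops at z = 143, gate-frame y = 97 and 180)
- gate_swing (a joint): Gate angle, rad: 0 shut, grows as the free edge swings towards the robot (counter-clockwise from above: gate's yaw = cupboard's yaw plus this), stop at 1.5. A spring pulls it shut with 0.32 N m when shut, plus 0.35 N m per rad. Opening at the free edge in mm = 189 x angle: 90 mm is about 0.48 rad
- gate_edge (a point): Point on the front face of the gate at its free (left) edge, mid-height (gate frame 3, 188.5, 73)
- bolt: Barrel bolt, 0.14 kg: steel rod 10 thick along the gate, 24 in front of its face, a nose 8 thick turned down at its left end, a black knob standing up. Origin on the rod's axis under the knob, 120 above the worktop while it sags; axes are the gate's. Nose 52 left of the origin (+y), reaching 13 below the axis. Knob 16 thick from 31 to 62 above the origin, its head 23 thick from 62 to 74
- knob_grip (a point): Middle of the knob's grip, on its axis, 47 above the rod's axis (167 above the worktop while sagged; head's top 194). Moves with bolt and gate. Gate shut and bolt home: cupboard frame -24, 4, 167. From the hinge line, along the gate: 159.5 home, 123.5 fully drawn; 21 in front of it. Fingers closing along the gate with tips at 148 or higher meet nothing but the knob
- bolt_draw (a joint): How far the bolt is drawn out of the keeper, m: 0 fully home, grows towards the hinge (gate's -y), stop at 0.036; about 1.2 N of friction. Once over the lip the gate is free from about 0.023; with the bolt sagged the nose catches on the lip at about 0.011
- bolt_lift (a joint): How far the bolt is lifted in its loose guides, m: 0 sagged (it falls back by its weight), stop at 0.013. The nose passes over the lip at 0.008 or more
- paddle: Loose wooden bread paddle, about 0.14 kg, 14 thick, flat on the worktop in front of the gate: blade 85 long x 84 wide, corners rounded (radius 18), then a handle 28 wide, 113 long. Origin under the blade's middle; x from the handle to the blade's front edge (42 ahead), z up; handle from x = -42 to -155. Home in the slot: origin at cupboard frame 45, 95, 0, x axes parallel
- paddle_grip (a point): Place to grip the paddle, in the handle 135 behind the origin, 20 from its end, 7 above the worktop. Pinched here across the 28 width, the gripper stays clear of the keeper and the front while the blade goes in
- flask: Bystander: steel drinking flask with a black cap, 68 thick x 235 high, on the draining board; origin under its middle
- salt: Bystander: salt shaker, 44 thick x 90 high, left of the cupboard; origin under its middle
- cup: Bystander: small cream coffee cup with a handle, 62 x 91 x 56 high, on the draining board; origin under its bowl

How it is judged:
On the way, in this order (a step that is already met when the one before it is completed fails the run):
1. the paddle's blade is fully home in the slot, its handle out in front (x of paddle in the frame of cupboard above 0.039 m and y of paddle in the frame of cupboard between 0.089 and 0.101 m and z of paddle in the frame of cupboard below 0.006 m and angle between the x axis of paddle and the x axis of cupboard, either way round below 0.08 rad), for 0.2 s.
2. the bolt has been lifted over the lip and drawn back out of the keeper (value of joint bolt_draw above 0.026 m), for 0.1 s.
At the end, for the whole second after the job is handed in: Paddle flat in the slot, origin over 39 mm behind the front (home 45), within 6 mm of its middle, straight to 0.08 rad; bolt drawn over 24 mm; gate still at 0.33 to 0.70 rad (62 to 130 mm open), held by the fingers touching it or its bolt with over 1 N, not propped on the paddle (all of step 1 and value of joint bolt_draw above 0.024 m and value of joint gate_swing between 0.33 and 0.7 rad and velocity of joint gate_swing between -0.1 and 0.1 rad/s and contact force between the fingers and gate above 1 N and contact force between gate and paddle below 0.3 N); the arm keeps its last pose, push and grip.
It fails at once if the gate is swung wide (more than 0.95 rad) (value of joint gate_swing above 0.95 rad).
It fails at once if the flask, salt shaker or cup is pushed more than 30 mm or tipped over (distance of any of flask, salt, cup from where it was at the start of the episode above 0.03 m or angle between any of flask, salt, cup's own z axis and vertical above 0.6 rad).
It also fails if it takes over 48 s, if anything falls off the work surface, if the arm or the gripper's body presses on something with over 40 N, if the wrist force passes 120 N, or if a joint passes its speed limit or range.

## Robot

A 6-joint arm with a two-finger parallel gripper is mounted at the origin on a cart in front of the work surface, level with it; the furniture and walls round the work are solid. World frame = base frame: x ahead of the robot, y to its left, z up, the work surface at z = 0. Lengths are in m, angles in rad, forces in N, time in s.
With the tool pointing down it reaches from about 0.375 to 0.975 m from the base axis. Payload 3.8 kg.
Tool frame: the origin (TCP) lies at the very end of the fingers, on their centre line; the grasp point (between the pads) lies 19 mm behind it (env.grasp_offset is the distance from the TCP to the grasp point, in m); z points along the fingers, y is the line along which they close (so a half turn about z gives the same grasp; the last joint's range is limited). The gripper opens to 85 mm and grips with 20 to 120 N. Pads are 22 mm wide; open, the fingers measure 114 mm over their backs; the gripper's body (76 mm by 85 mm) begins 54 mm behind the grasp point. The pads swing forward as they close: fully open they stand 13 mm farther back than shut.
Start: joints at [-1.199, 0.264, 1.604, -0, 1.274, -0.037], TCP at [0.268, -0.619, 0.231] pointing down, gripper open.
Joint ranges: [-2.63, 2.63], [-0.94, 2.18], [0.31, 2.57], [-1.31, 4.45], [0, 2.66], [-2.55, 2.55]. Speed limits (rad/s): [2.57, 2.57, 3.14, 3.14, 3.14, 3.14].

## Interface

Orientations are given as a unit quaternion [w, x, y, z].
In Python, from plant import sensors, imaging, ticket, env gives the robot as it stands. The module is installed in compiled form; this text tells all that it offers.
- The arm moves only by the tool carry_out, never from a script. Its argument "commands" is a list of rows, each an object with "slide": the shift along the tool's x, y, z as a fraction of full scale, a list of three; "turn": the turn, a rotation vector about the tool's x, y, z as a fraction of full scale, a list of three. In form: [{"slide": [dx, dy, dz], "turn": [rx, ry, rz]}, ...]. A call has exactly 10 rows; each row is the pose to reach, as a shift and turn from the pose commanded when the call began, along the tool's axes at that moment; what a row does not reach only later rows make up. Full scale, the value 1, is 0.15 m for a shift and pi/2 rad for a turn. A row lasts 1/12 s, in which the tool goes at most 41.7 mm and 7.16 degrees, less where a joint would pass 70% of its speed; a pose out of reach is approached as far as the arm can. A call with a number of a shift or a turn outside -1 to 1 is refused whole. A call with a gripper value outside its range is refused whole. "claw" is the closure, from -1 (fully open) to 1 (shut), set as the call begins (left out, the last holds). The fingers move at their own pace and stop on an object; "newtons" is the grip in N (left out, the last holds). Time passes only in rows, so rows that repeat a pose let the fingers close, or fill a call up. It gives the time, the measured TCP pose, the force, the opening and the grip force at its end, in the units of the state.
- sensors.sense(): the state, without advancing time (a new reading comes with each control period).
- imaging.snapshot(name): name is "side" or "top" or "wrist"; returns a dict with "color" (420x560x3 uint8, red, green, blue), "K" (3x3 intrinsics, pixels), "world_from_camera" (4x4, takes a point from camera to world coordinates). Camera axes: x right, y down, z forward; pixel columns grow to the right and rows downward; lengths in m; the calibration is good to about 2 mm. A picture is of the moment at which its call begins. There is no depth.
- ticket.close_job(): hands the job in; it is judged then, once.
The state is a dict: "time_s": time; "qpos": joint angles; "qd": joint speeds; "tau": joint torques, N m; "ee_pos": TCP position; "tool_rot": TCP orientation; "force": force on the tool from outside, world axes, zero at the start; "wrist_torque": the same for the moment, N m; "width": finger opening in m; "grip_force": force on a finger pad.
Only numpy, scipy, OpenCV 4.12 (cv2) and the standard library are available. Lean on these libraries where they do the work, as an engineer would, in place of code of your own. Each camera call takes 0.05 s, during which the arm holds its last target. There are 200 camera calls.

## Working session

There is one attempt and no reset: what is moved stays moved. The work goes in short steps, Python scripts to look and compute and a tool call to move; the robot and the scene stay as the last step left them, time stands still between calls to the robot, and variables do not carry over. Pictures are saved under pics/ and viewed, at most 11 in all, crops included, and the job is handed in when it is done.

Besides the shell and the picture viewer there is one more tool, called after "Call:" as name(argument=value, ...) on one line, values as JSON. carry_out: Moves the arm, as the interface text tells. Its arguments: {"type":"object","properties":{"commands":{"type":"array","items":{"type":"object","properties":{"slide":{"type":"array","items":{"type":"number","minimum":-1,"maximum":1}},"turn":{"type":"array","items":{"type":"number","minimum":-1,"maximum":1}}}}},"claw":{"type":"number"},"newtons":{"type":"number"}},"required":["commands"]}

```bash
mkdir -p pics; cat > h.py <<'E'
import numpy as np, cv2
from plant import sensors, imaging, ticket, env
from scipy.spatial.transform import Rotation as R
def snap(n,f):
    s=imaging.snapshot(n); cv2.imwrite(f'pics/{f}.png',s['color'][:,:,::-1])
    np.savez(f'pics/{f}.npz',K=s['K'],T=s['world_from_camera']); return s
def ray(f,uv,z):
    d=np.load(f'pics/{f}.npz'); v=d['T'][:3,:3]@np.linalg.inv(d['K'])@np.array([uv[0],uv[1],1.]); o=d['T'][:3,3]
    return o+v*(z-o[2])/v[2]
def proj(f,p):
    d=np.load(f'pics/{f}.npz'); c=d['T'][:3,:3].T@(np.array(p)-d['T'][:3,3]); q=d['K']@c; return q[:2]/q[2]
def st():
    s=sensors.sense(); q=s['tool_rot']; r=R.from_quat([q[1],q[2],q[3],q[0]]); return s,np.array(s['ee_pos']),r
E
python3 - <<'E'
from h import *
for n in('top','side'):
    s=snap(n,n+'0'); print(n,s['K'].round(1).tolist(),s['world_from_camera'].round(3).tolist())
s,p,r=st(); print(s['time_s'],p,r.as_matrix().round(3).tolist(),s['width'])
E
```

```text
top [[498.5, 0.0, 287.3], [0.0, 498.5, 203.5], [0.0, 0.0, 1.0]] [[0.022, -0.983, 0.18, 0.36], [-1.0, -0.023, -0.001, -0.225], [0.005, -0.18, -0.984, 1.355], [0.0, 0.0, 0.0, 1.0]]
side [[536.7, 0.0, 285.5], [0.0, 536.7, 205.9], [0.0, 0.0, 1.0]] [[-0.995, -0.051, 0.084, 0.45], [-0.098, 0.608, -0.788, 0.785], [-0.01, -0.792, -0.61, 0.902], [0.0, 0.0, 0.0, 1.0]]
0.1 [ 0.26808286 -0.61876708  0.23009061] [[0.918, 0.397, -0.001], [0.397, -0.918, 0.002], [0.0, -0.002, -1.0]] 0.08541269901011467
```

View pics/top0.png

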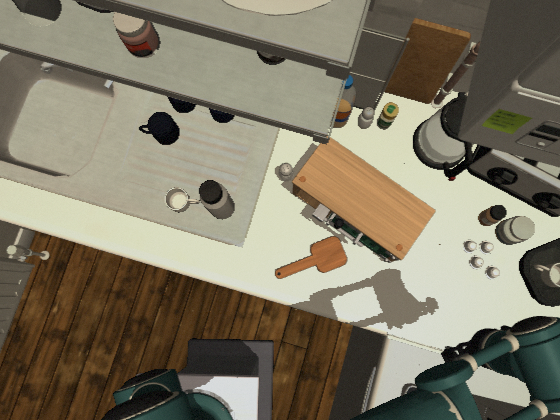

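View pics/side0.png

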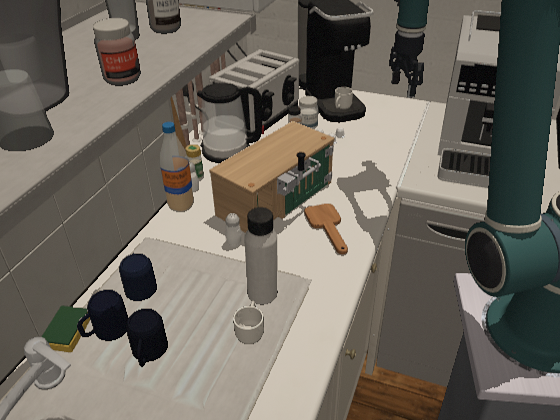

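The top view shows the cupboard roof with corners near (325,140), (434,210), (402,258) and (294,187). The paddle's blade is at about (328,254) and its handle end at (278,273). The side view shows the knob at (301,160) and the salt shaker at (233,230). I'll zoom in for accurate measurement.

```bash
python3 - <<'E'
from h import *
a=cv2.imread('pics/top0.png')[130:285,268:445]; b=cv2.imread('pics/side0.png')[115:265,200:360]
c=np.hstack([cv2.resize(a,None,fx=3,fy=3,interpolation=2),np.zeros((465,4,3),np.uint8)])
cv2.imwrite('pics/zt.png',cv2.resize(a,None,fx=3.8,fy=3.8,interpolation=2)); cv2.imwrite('pics/zs.png',cv2.resize(b,None,fx=4,fy=4,interpolation=2))
im=cv2.imread('pics/top0.png'); hsv=cv2.cvtColor(im,cv2.COLOR_BGR2HSV)
m=((hsv[...,1]>130)&(hsv[...,0]<22)&(hsv[...,2]>70)).astype(np.uint8); m[:225]=0;m[290:]=0;m[:,:265]=0;m[:,352:]=0
k,l,s,_=cv2.connectedComponentsWithStats(m); i=1+s[1:,4].argmax(); print(s[i])
ys,xs=np.nonzero(l==i); P=np.array([ray('top0',(x,y),.012)[:2] for x,y in zip(xs,ys)])
np.save('pad.npy',P); c=P.mean(0); w,v=np.linalg.eigh(np.cov(P.T)); ax=v[:,1]; print(c,ax)
t=(P-c)@ax; u=(P-c)@v[:,0]; print(t.min(),t.max(),u.min(),u.max())
for n,uv in dict(BL=(325,140),BR=(434,210),FR=(402,258),FL=(294,187)).items(): print(n,ray('top0',uv,.152))
print(ray('top0',(287,170),.09))
E
```

```text
[ 275  236   72   42 1295]
[ 0.45996614 -0.3126208 ] [-0.38581913  0.92257444]
-0.07062890626671493 0.12354255305370547 -0.04080549171473279 0.04069247346604843
BL [ 0.74512615 -0.31745719  0.152     ]
BR [ 0.57277204 -0.58621663  0.152     ]
FR [ 0.45364817 -0.50540026  0.152     ]
FL [ 0.62252232 -0.24191394  0.152     ]
[ 0.68102496 -0.22361319  0.09      ]
```

View pics/zt.png

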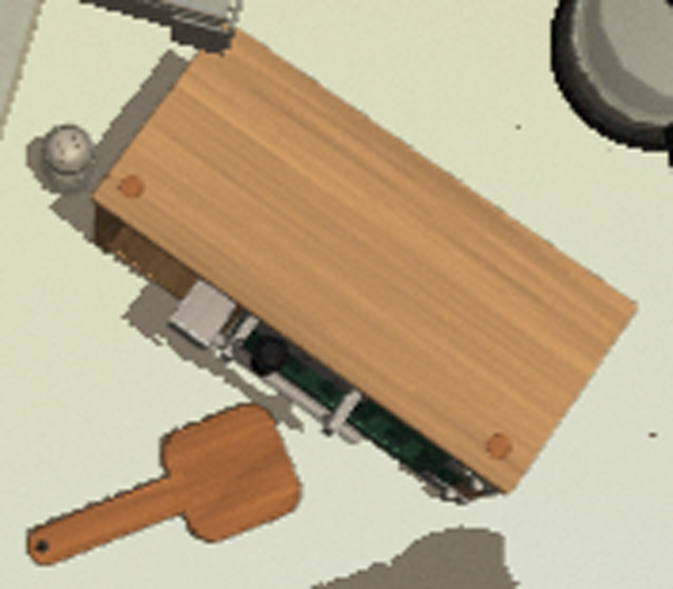

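View pics/zs.png

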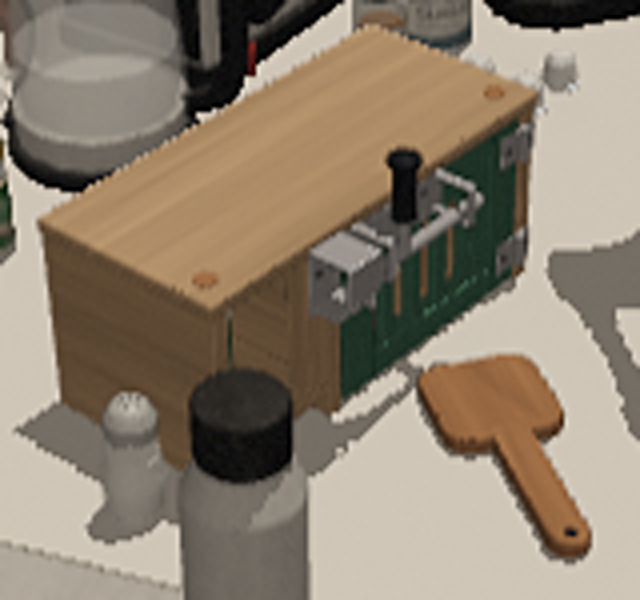

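The crops resolve the roof corners, the keeper box and the knob head in both views. The top-view knob head is at about (338,222.5). I'll fit the cupboard pose to these points.

```bash
cat > fit.py <<'E'
from h import *
from scipy.optimize import least_squares
T=lambda x,y:('top0',(268+x/3.8,130+y/3.8)); S=lambda x,y:('side0',(200+x/4,115+y/4))
# (view,px, local point, roof?)
L=[(T(95,197),(0,165,152),1),(T(507,492),(0,-165,152),1),(T(637,307),(150,-165,152),1),
(S(212,308),(0,165,152),1),(S(38,222),(150,165,152),1),(S(540,97),(0,-165,152),1),(S(372,24),(150,-165,152),1),
(T(267,352),(-24,4,194),0),(S(403,157),(-24,4,194),0),(T(170,322),(-36,68,145),0),(T(210,349),(-36,38,145),0),
(S(350,264),(-36,68,145),0),(S(388,240),(-36,38,145),0)]
def loc(q,p,roof):
    p=np.array(p)/1e3+(np.array([0,q[3],0]) if roof else 0); c,s=np.cos(q[2]),np.sin(q[2])
    return np.array([q[0]+c*p[0]-s*p[1],q[1]+s*p[0]+c*p[1],p[2]])
f=lambda q:np.concatenate([proj(v[0],loc(q,p,r))-v[1] for v,p,r in L])
s=least_squares(f,[.54,-.37,-.57,0],loss='soft_l1'); q=s.x
if __name__=='__main__':
    print(q.round(4)); print(f(q).reshape(-1,2).round(1).tolist())
    P=np.load('pad.npy'); c=P.mean(0); ax=-np.array([-0.3858,0.9226]); t=(P-c)@ax
    o=c+ax*((t.min()+t.max())/2+.0565); g=o-.135*ax
    print('paddle',o,np.arctan2(ax[1],ax[0]),'grip',g)
    C,Sn=np.cos(q[2]),np.sin(q[2]); M=np.array([[C,Sn],[-Sn,C]])
    print('pad local',M@(o-q[:2]),np.arctan2(ax[1],ax[0])-q[2])
    for n,uv,z in(('salt',(285.6,169.5),.09),('flask',(210,187),.235),('cup',(177,199),.056)):
        w=ray('top0',uv,z); print(n,w,M@(w[:2]-q[:2]))
    for n,p in dict(home=(45,95,0),homegrip=(-90,95,7),knob=(-24,4,167),hinge=(-3,-155.5,0)).items(): print(n,loc(q,p,0))
E
python3 fit.py
```

```text
[ 0.5458 -0.3646 -0.6078 -0.0058]
[[-2.1, -0.5], [0.4, 0.8], [0.1, -0.2], [-0.7, -1.3], [-0.6, -2.1], [-0.3, -3.0], [-0.3, -1.5], [0.2, 0.7], [0.7, -2.0], [-0.5, 0.1], [-1.1, 0.1], [1.1, 0.7], [-0.6, 1.3]]
paddle [ 0.47155668 -0.34033835] -1.174728304356869 grip [ 0.41947368 -0.21578735]
pad local [-0.07479713 -0.0224483 ] -0.5669021049463161
salt [ 0.68228435 -0.21992637  0.09      ] [0.029422   0.19674012]
flask [ 0.59999117 -0.04785845  0.235     ] [-0.13639706  0.29099285]
cup [0.60375162 0.06622076 0.056     ] [-0.19845899  0.38678702]
home [ 0.63697    -0.31234032  0.        ]
homegrip [ 0.52614967 -0.23524393  0.007     ]
knob [ 0.52835982 -0.34763661  0.167     ]
hinge [ 0.45451059 -0.49056156  0.        ]
```

```bash
cat >> h.py <<'E'
def go(p,yaw):
    s,e,r=st(); t=R.from_euler('z',yaw)*R.from_euler('x',np.pi)
    print('t',s['time_s'],'pos',e.round(4),'yaw',round(np.arctan2(*r.as_matrix()[1::-1,0]),4),'w',round(s['width'],4),'grip',s['grip_force'],'F',np.round(s['force'],1),'q6',round(s['qpos'][5],2))
    print('slide',(r.inv().apply(np.array(p)-e)/.15).round(3).tolist(),'turn',((r.inv()*t).as_rotvec()/(np.pi/2)).round(3).tolist())
E
```

Call:
carry_out(commands=[{"slide": [0.95, -1, 0], "turn": [0, 0, -0.79]}, {"slide": [0.95, -1, 0], "turn": [0, 0, -0.79]}, {"slide": [0.95, -1, 0], "turn": [0, 0, -0.79]}, {"slide": [0.95, -1, 0], "turn": [0, 0, -0.79]}, {"slide": [0.95, -1, 0], "turn": [0, 0, -0.79]}, {"slide": [0.95, -1, 0], "turn": [0, 0, -0.79]}, {"slide": [0.95, -1, 0], "turn": [0, 0, -0.79]}, {"slide": [0.95, -1, 0], "turn": [0, 0, -0.79]}, {"slide": [0.95, -1, 0], "turn": [0, 0, -0.79]}, {"slide": [0.95, -1, 0], "turn": [0, 0, -0.79]}], claw=-1, newtons=40)

```text
time_s: 0.93
ee_pos: [0.3394, -0.4245, 0.2308]
tool_rot: [-0.0, 0.676, 0.737, 0.0]
force: [-0.1, 0.2, -1.2]
width: 0.0855
grip_force: 0.0
```

```bash
python3 -c "
from h import *
go((.4195,-.2158,.12),1.967)"
```

```text
t 0.9333 pos [ 0.3394 -0.4245  0.2308] yaw 1.6564 w 0.0855 grip 0.0 F [-0.1  0.2 -1.2] q6 -1.03
slide [1.34, 0.652, 0.739] turn [-0.0, -0.001, -0.198]
```

Call:
carry_out(commands=[{"slide": [0.28, 0.1, 0.1], "turn": [0, 0, -0.08]}, {"slide": [0.5, 0.25, 0.2], "turn": [0, 0, -0.15]}, {"slide": [0.75, 0.4, 0.4], "turn": [0, 0, -0.198]}, {"slide": [1, 0.6, 0.6], "turn": [0, 0, -0.198]}, {"slide": [1, 0.65, 0.74], "turn": [0, 0, -0.198]}, {"slide": [1, 0.65, 0.74], "turn": [0, 0, -0.198]}, {"slide": [1, 0.65, 0.74], "turn": [0, 0, -0.198]}, {"slide": [1, 0.65, 0.74], "turn": [0, 0, -0.198]}, {"slide": [1, 0.65, 0.74], "turn": [0, 0, -0.198]}, {"slide": [1, 0.65, 0.74], "turn": [0, 0, -0.198]}])

```text
time_s: 1.77
ee_pos: [0.4254, -0.2697, 0.1221]
tool_rot: [0.002, 0.557, 0.83, -0.0]
force: [0.0, 0.1, 0.5]
width: 0.0852
grip_force: 0.0
```

```bash
python3 -c "
from h import *
go((.4195,-.2158,.003),1.967)
snap('wrist','w1')
print(proj('w1',(.4195,-.2158,.014)),proj('w1',(.4137,-.2013,.014)))"
```

```text
t 1.7667 pos [ 0.4254 -0.2697  0.1221] yaw 1.9593 w 0.0852 grip 0.0 F [0.  0.1 0.5] q6 -1.0
slide [0.35, 0.098, 0.793] turn [0.001, 0.002, -0.005]
[290.14641017 140.25778239] [290.6282729  119.33478634]
```

View pics/w1.png

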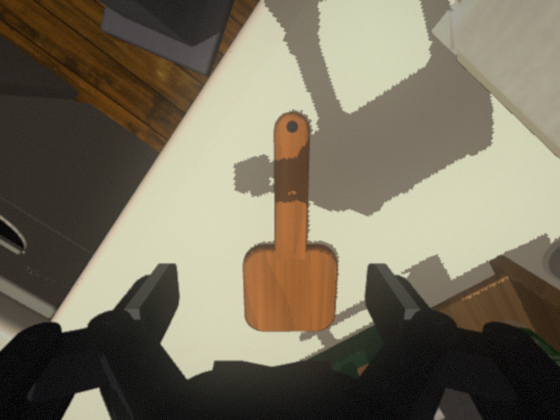

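The wrist view shows the handle end at (291.5,112) and the centreline near u≈291. Both match the prediction, so I'll descend.

Call:
carry_out(commands=[{"slide": [0.2, 0.06, 0.0], "turn": [0, 0, -0.005]}, {"slide": [0.35, 0.1, 0.1], "turn": [0, 0, -0.005]}, {"slide": [0.35, 0.1, 0.25], "turn": [0, 0, -0.005]}, {"slide": [0.35, 0.1, 0.4], "turn": [0, 0, -0.005]}, {"slide": [0.35, 0.1, 0.55], "turn": [0, 0, -0.005]}, {"slide": [0.35, 0.1, 0.65], "turn": [0, 0, -0.005]}, {"slide": [0.35, 0.1, 0.73], "turn": [0, 0, -0.005]}, {"slide": [0.35, 0.1, 0.78], "turn": [0, 0, -0.005]}, {"slide": [0.35, 0.1, 0.79], "turn": [0, 0, -0.005]}, {"slide": [0.35, 0.1, 0.79], "turn": [0, 0, -0.005]}])

```text
time_s: 2.65
ee_pos: [0.4188, -0.2143, 0.0021]
tool_rot: [0.0, 0.554, 0.833, -0.0]
force: [0.4, -0.1, -0.1]
width: 0.085
grip_force: 0.0
```

Call:
carry_out(commands=[{"slide": [0, 0, 0], "turn": [0, 0, 0]}, {"slide": [0, 0, 0], "turn": [0, 0, 0]}, {"slide": [0, 0, 0], "turn": [0, 0, 0]}, {"slide": [0, 0, 0], "turn": [0, 0, 0]}, {"slide": [0, 0, 0], "turn": [0, 0, 0]}, {"slide": [0, 0, 0], "turn": [0, 0, 0]}, {"slide": [0, 0, 0], "turn": [0, 0, 0]}, {"slide": [0, 0, 0], "turn": [0, 0, 0]}, {"slide": [0, 0, 0], "turn": [0, 0, 0]}, {"slide": [0, 0, 0], "turn": [0, 0, 0]}], claw=1, newtons=40)

```text
time_s: 3.48
ee_pos: [0.4194, -0.2139, 0.0025]
tool_rot: [0.001, 0.553, 0.833, 0.0]
force: [-0.7, 0.5, 6.5]
width: 0.0269
grip_force: 40.9
```

```bash
cat > c.py <<'E'
from h import *
from fit import q,loc
E
python3 -c "
from c import *
go((.4195,-.2158,.004),1.967)
a=loc(q,(-205,95,0),0); a[2]=.004; print(a); go(a,q[2]+np.pi)"
```

```text
t 3.4833 pos [ 0.4194 -0.2139  0.0025] yaw 1.9686 w 0.0269 grip 40.86856931447983 F [-0.7  0.5  6.5] q6 -0.92
slide [-0.012, -0.004, -0.01] turn [0.0, 0.001, 0.001]
[ 0.43174716 -0.16956923  0.004     ]
t 3.4833 pos [ 0.4194 -0.2139  0.0025] yaw 1.9686 w 0.0269 grip 40.86856931447983 F [-0.7  0.5  6.5] q6 -0.92
slide [0.24, 0.191, -0.01] turn [0.0, 0.001, -0.36]
```

Call:
carry_out(commands=[{"slide": [0.12, 0.06, -0.01], "turn": [0, 0, 0]}, {"slide": [0.24, 0.12, -0.01], "turn": [0, 0, -0.04]}, {"slide": [0.24, 0.19, -0.01], "turn": [0, 0, -0.1]}, {"slide": [0.24, 0.19, -0.01], "turn": [0, 0, -0.16]}, {"slide": [0.24, 0.19, -0.01], "turn": [0, 0, -0.22]}, {"slide": [0.24, 0.19, -0.01], "turn": [0, 0, -0.28]}, {"slide": [0.24, 0.19, -0.01], "turn": [0, 0, -0.33]}, {"slide": [0.24, 0.19, -0.01], "turn": [0, 0, -0.36]}, {"slide": [0.24, 0.19, -0.01], "turn": [0, 0, -0.36]}, {"slide": [0.24, 0.19, -0.01], "turn": [0, 0, -0.36]}])

```text
time_s: 4.32
ee_pos: [0.4307, -0.1691, 0.003]
tool_rot: [-0.0, 0.3, 0.954, 0.0]
force: [-0.5, -0.0, -0.5]
width: 0.027
grip_force: 40.1
```

```bash
python3 -c "
from c import *
a=loc(q,(-90,95,0),0); a[2]=.0035; go(a,q[2]+np.pi)
snap('top','t2'); snap('wrist','w2')
a=cv2.imread('pics/t2.png')[150:270,260:420]; b=cv2.imread('pics/w2.png')
cv2.imwrite('pics/v2.png',np.hstack([cv2.resize(a,(600,450),interpolation=2)[:,:], np.zeros((450,2,3),np.uint8)]))
for p in ((0,50,0),(0,140,0),(0,50,18),(0,140,18),(0,165,152)): print(p,proj('w2',loc(q,p,0)),((proj('t2',loc(q,p,0))-[260,150])*3.75))
"
```

```text
t 4.3167 pos [ 0.4307 -0.1691  0.003 ] yaw 2.5329 w 0.027 grip 40.118001624941826 F [-0.5 -0.  -0.5] q6 -1.39
slide [-0.774, 0.002, -0.004] turn [-0.0, -0.0, -0.001]
(0, 50, 0) [207.7779555  532.86139472] [233.69428227 249.49647251]
(0, 140, 0) [337.6159894  532.60048275] [134.35959973 178.49659054]
(0, 50, 18) [202.37996384 568.40302436] [235.53756697 245.66061357]
(0, 140, 18) [343.20612763 568.12419497] [134.90027975 173.7644316 ]
(0, 165, 152) [ 570.99181619 1343.33340169] [108.72987607 112.4261381 ]
```

View pics/w2.png

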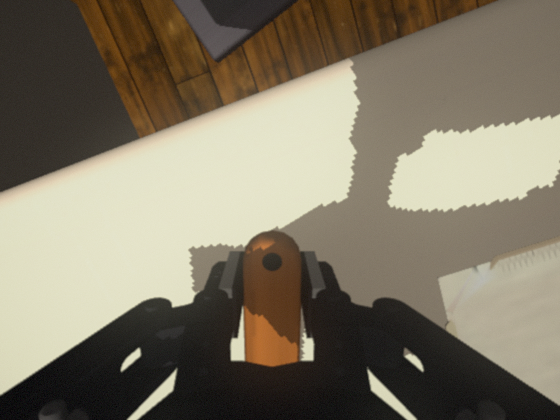

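View pics/v2.png

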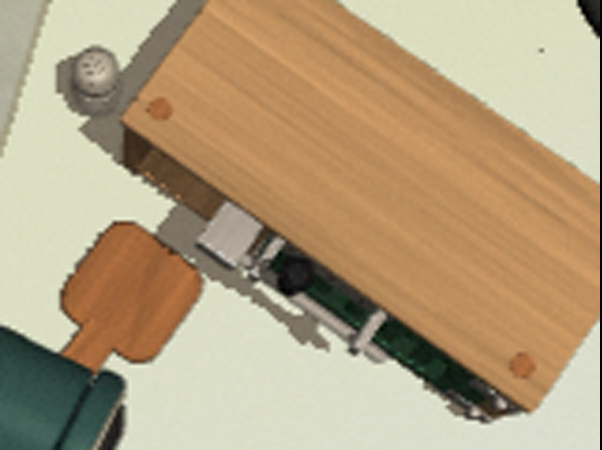

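The paddle is held straight, with its blade in front of the slot: front-left roof corner at (123,122), keeper at (230,235) and blade centre at (132,290) in the crop. I'll verify the yaw and lateral offset directly by fitting edges.

```bash
cat > m.py <<'E'
from c import *
im=cv2.imread('pics/t2.png'); hsv=cv2.cvtColor(im,cv2.COLOR_BGR2HSV)
w=((hsv[...,1]>70)&(hsv[...,0]<24)&(hsv[...,2]>110)).astype(np.uint8)
k,l,s,c=cv2.connectedComponentsWithStats(w)
for i in range(1,k):
    if s[i,4]>300: print(i,s[i],c[i].round(0))
i=l[200,350]; cn=max(cv2.findContours((l==i).astype(np.uint8),0,1)[0],key=cv2.contourArea)[:,0].astype(float)
def line(a,b,f='t2',z=.152,tol=4,cn=cn):
    a,b=np.array(a,float),np.array(b,float); d=(b-a)/np.linalg.norm(b-a); n=np.array([-d[1],d[0]])
    L=np.linalg.norm(b-a); t=(cn-a)@d; u=(cn-a)@n
    m=(t>.1*L)&(t<.9*L)&(abs(u)<tol); W=np.array([ray(f,x,z)[:2] for x in cn[m]])
    v=cv2.fitLine(W.astype(np.float32),cv2.DIST_HUBER,0,1e-3,1e-3).ravel(); print(m.sum(),v.round(4),'yaw(y-axis)',(np.arctan2(v[1],v[0])-np.pi/2+np.pi/2)%np.pi-np.pi/2); return v
f=line((293,182.5),(401.4,260)); b=line((331,138),(435.6,211)); r=line((401.4,259.5),(435.6,210.8)); 
C,S=np.cos(q[2]),np.sin(q[2]); M=np.array([[C,S],[-S,C]])
for v in(f,b,r): print(M@(v[2:]-q[:2]))
print('FR corner',M@(ray('t2',(401.4,259.5),.152)[:2]-q[:2]),'FL',M@(ray('t2',(292.8,182.3),.152)[:2]-q[:2]))
# blade
p=l[225,294]; y,x=np.nonzero(l==p); P=np.array([ray('t2',u,.012)[:2] for u in zip(x,y)]); Q=(P-q[:2])@M.T
print('blade',Q.mean(0),Q.min(0),Q.max(0))
for a in np.arange(-.3,0.01,.04):
    pass
sl=Q[(Q[:,0]>Q[:,0].max()-.08)]; xs=np.linspace(sl[:,0].max()-.065,sl[:,0].max()-.02,10)
for X in xs[::3]:
    g=sl[abs(sl[:,0]-X)<.003]; print(X.round(3),g[:,1].min().round(4),g[:,1].max().round(4))
E
python3 m.py
```

```text
1 [413  18  57  20 305] [442.  27.]
19 [ 292  137  143  123 7972] [364. 197.]
24 [276 210  38  40 974] [294. 229.]
87 [ 0.5713  0.8208  0.5415 -0.3731] yaw(y-axis) -0.6080446
84 [ 0.571   0.821   0.6601 -0.4631] yaw(y-axis) -0.6076657
39 [ 0.8207 -0.5713  0.5059 -0.5422] yaw(y-axis) 0.96266425
[ 0.00132393 -0.00935958]
[ 0.15012975 -0.01552845]
[ 0.06869014 -0.16854787]
FR corner [ 0.0009178  -0.16900412] FL [0.0007955  0.15393784]
blade [-0.07561537  0.09311515] [-0.13537467  0.05168008] [-0.02779233  0.135671  ]
-0.093 0.0521 0.1357
-0.078 0.0519 0.1334
-0.063 0.0527 0.1333
-0.048 0.0524 0.1342
```

Yaw is confirmed at -0.608. The blade sits at y≈93 against the slot's 95, so I'll nudge it +1.5 mm and push in partway, watching forces.

Call:
carry_out(commands=[{"slide": [-0.05, 0.01, 0], "turn": [0, 0, 0]}, {"slide": [-0.1, 0.01, 0], "turn": [0, 0, 0]}, {"slide": [-0.15, 0.01, 0], "turn": [0, 0, 0]}, {"slide": [-0.2, 0.01, 0], "turn": [0, 0, 0]}, {"slide": [-0.25, 0.01, 0], "turn": [0, 0, 0]}, {"slide": [-0.3, 0.01, 0], "turn": [0, 0, 0]}, {"slide": [-0.34, 0.01, 0], "turn": [0, 0, 0]}, {"slide": [-0.38, 0.01, 0], "turn": [0, 0, 0]}, {"slide": [-0.4, 0.01, 0], "turn": [0, 0, 0]}, {"slide": [-0.4, 0.01, 0], "turn": [0, 0, 0]}])

```text
time_s: 5.25
ee_pos: [0.482, -0.203, 0.0034]
tool_rot: [0.0, 0.299, 0.954, -0.0]
force: [1.0, 0.2, -1.7]
width: 0.027
grip_force: 40.1
```

```bash
python3 -c "
from c import *
a=loc(q,(-90,95,0),0); a[2]=.0035; go(a,q[2]+np.pi)
s,e,r=st(); print('tool F',r.inv().apply(s['force']),s['wrist_torque'])"
```

```text
t 5.25 pos [ 0.482  -0.203   0.0034] yaw 2.5339 w 0.027 grip 40.06703160703182 F [ 1.   0.2 -1.7] q6 -1.41
slide [-0.364, -0.009, -0.0] turn [0.0, 0.001, 0.0]
tool F [-0.70386225  0.67320121  1.74766281] [0.10060478 0.0195686  0.06012522]
```

Call:
carry_out(commands=[{"slide": [-0.05, 0, 0], "turn": [0, 0, 0]}, {"slide": [-0.1, 0, 0], "turn": [0, 0, 0]}, {"slide": [-0.15, 0, 0], "turn": [0, 0, 0]}, {"slide": [-0.2, 0, 0], "turn": [0, 0, 0]}, {"slide": [-0.25, 0, 0], "turn": [0, 0, 0]}, {"slide": [-0.29, 0, 0], "turn": [0, 0, 0]}, {"slide": [-0.32, 0, 0], "turn": [0, 0, 0]}, {"slide": [-0.34, 0, 0], "turn": [0, 0, 0]}, {"slide": [-0.36, 0, 0], "turn": [0, 0, 0]}, {"slide": [-0.36, 0, 0], "turn": [0, 0, 0]}])

```text
time_s: 6.08
ee_pos: [0.5261, -0.2336, 0.0034]
tool_rot: [0.0, 0.299, 0.954, -0.0]
force: [0.3, 0.2, -0.8]
width: 0.027
grip_force: 40.1
```

```bash
python3 -c "
from c import *
a=loc(q,(-90,95,0),0); a[2]=.0035; go(a,q[2]+np.pi)
s,e,r=st(); print('tool F',r.inv().apply(s['force']),s['wrist_torque'])"
```

```text
t 6.0833 pos [ 0.5261 -0.2336  0.0034] yaw 2.534 w 0.027 grip 40.06562948226929 F [ 0.3  0.2 -0.8] q6 -1.42
slide [-0.007, -0.009, -0.001] turn [0.0, 0.0, 0.0]
tool F [-0.13059341  0.28698872  0.76253863] [ 0.0553651  -0.00241595 -0.00600537]
```

Call:
carry_out(commands=[{"slide": [-0.006, 0, 0], "turn": [0, 0, 0]}, {"slide": [-0.012, 0, 0], "turn": [0, 0, 0]}, {"slide": [-0.018, 0, 0], "turn": [0, 0, 0]}, {"slide": [-0.024, 0, 0], "turn": [0, 0, 0]}, {"slide": [-0.03, 0, 0], "turn": [0, 0, 0]}, {"slide": [-0.03, 0, 0], "turn": [0, 0, 0]}, {"slide": [-0.03, 0, 0], "turn": [0, 0, 0]}, {"slide": [-0.03, 0, 0], "turn": [0, 0, 0]}, {"slide": [-0.03, 0, 0], "turn": [0, 0, 0]}, {"slide": [-0.03, 0, 0], "turn": [0, 0, 0]}])

```text
time_s: 6.92
ee_pos: [0.5282, -0.2352, 0.0028]
tool_rot: [-0.001, 0.299, 0.954, 0.0]
force: [-4.4, 2.1, 0.3]
width: 0.0268
grip_force: 40.2
```

Call:
carry_out(commands=[{"slide": [-0.015, 0, 0], "turn": [0, 0, 0]}, {"slide": [-0.015, 0, 0], "turn": [0, 0, 0]}, {"slide": [-0.015, 0, 0], "turn": [0, 0, 0]}, {"slide": [-0.015, 0, 0], "turn": [0, 0, 0]}, {"slide": [-0.015, 0, 0], "turn": [0, 0, 0]}, {"slide": [-0.015, 0, 0], "turn": [0, 0, 0]}, {"slide": [-0.015, 0, -0.2], "turn": [0, 0, 0]}, {"slide": [-0.015, 0, -0.47], "turn": [0, 0, 0]}, {"slide": [-0.015, 0, -0.74], "turn": [0, 0, 0]}, {"slide": [-0.015, 0, -1], "turn": [0, 0, 0]}], claw=-1)

```text
time_s: 7.75
ee_pos: [0.5307, -0.2369, 0.1548]
tool_rot: [-0.0, 0.299, 0.954, 0.0]
force: [0.8, -1.1, -0.1]
width: 0.0854
grip_force: 0.0
```

```bash
python3 -c "
from c import *
a=loc(q,(-90,4,215),0); go(a,q[2]+np.pi)
s=snap('top','t3');snap('side','s3')
C,S=np.cos(q[2]),np.sin(q[2]); M=np.array([[C,S],[-S,C]])
for f,p in (('s3',(45,95,14)),('s3',(-110,95,7)),('t3',(-110,95,7)),('s3',(-24,4,194))): print(f,p,proj(f,loc(q,p,0)))
cv2.imwrite('pics/s3c.png',cv2.resize(cv2.imread('pics/s3.png')[115:265,200:360],None,fx=4,fy=4,interpolation=2))
"
```

```text
t 7.75 pos [ 0.5307 -0.2369  0.1548] yaw 2.534 w 0.0854 grip 0.0 F [ 0.8 -1.1 -0.1] q6 -1.43
slide [0.032, -0.615, -0.402] turn [-0.0, -0.0, 0.0]
s3 (45, 95, 14) [259.00762669 215.50424847]
s3 (-110, 95, 7) [304.58716454 242.34415663]
t3 (-110, 95, 7) [285.54747584 238.82415356]
s3 (-24, 4, 194) [301.42155652 152.26575224]
```

View pics/s3c.png

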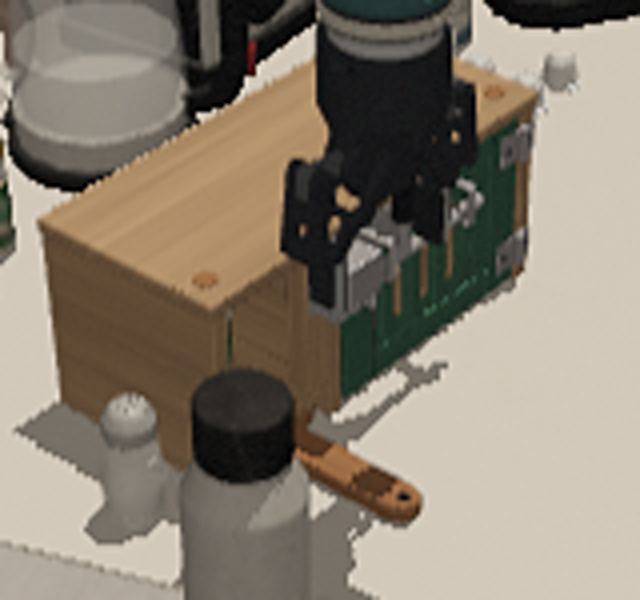

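The side view shows the handle end at about (305,242), exactly where a fully home paddle should be. Next is the knob.

Call:
carry_out(commands=[{"slide": [0.03, 0, -0.25], "turn": [0, 0, 0]}, {"slide": [0.03, -0.05, -0.42], "turn": [0, 0, 0]}, {"slide": [-0.05, -0.25, -0.42], "turn": [0, 0, 0]}, {"slide": [-0.2, -0.45, -0.42], "turn": [0, 0, 0]}, {"slide": [-0.35, -0.6, -0.42], "turn": [0, 0, 0]}, {"slide": [-0.41, -0.615, -0.42], "turn": [0, 0, 0]}, {"slide": [-0.41, -0.615, -0.42], "turn": [0, 0, 0]}, {"slide": [-0.41, -0.615, -0.42], "turn": [0, 0, 0]}, {"slide": [-0.41, -0.615, -0.42], "turn": [0, 0, 0]}, {"slide": [-0.41, -0.615, -0.42], "turn": [0, 0, 0]}])

```text
time_s: 8.68
ee_pos: [0.5287, -0.3464, 0.2158]
tool_rot: [-0.001, 0.299, 0.954, 0.0]
force: [-0.0, -0.1, -0.1]
width: 0.0856
grip_force: 0.0
```

```bash
python3 -c "
from c import *
a=loc(q,(-24,4,152),0); go(a,q[2]+np.pi)
snap('wrist','w4'); print(proj('w4',loc(q,(-24,4,194),0)))
"
```

```text
t 8.6833 pos [ 0.5287 -0.3464  0.2158] yaw 2.5353 w 0.0856 grip 0.0 F [-0.  -0.1 -0.1] q6 -1.58
slide [-0.003, -0.008, 0.426] turn [0.0, -0.001, 0.001]
[269.52896256 248.22773778]
```

View pics/w4.png

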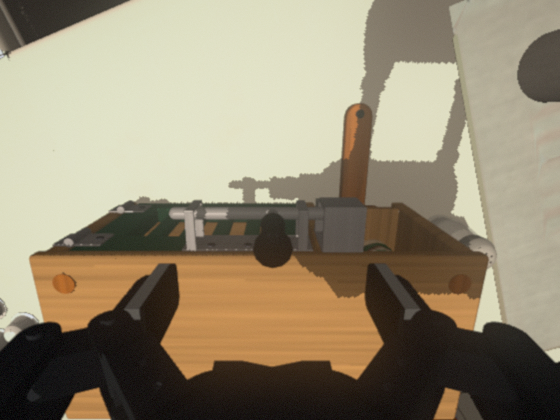

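The knob head is at (273,249) against a predicted (269.5,248), which is within 2 mm. I'll descend and close.

Call:
carry_out(commands=[{"slide": [0, 0, 0.1], "turn": [0, 0, 0]}, {"slide": [0, 0, 0.2], "turn": [0, 0, 0]}, {"slide": [0, 0, 0.3], "turn": [0, 0, 0]}, {"slide": [0, 0, 0.37], "turn": [0, 0, 0]}, {"slide": [0, 0, 0.41], "turn": [0, 0, 0]}, {"slide": [0, 0, 0.42], "turn": [0, 0, 0]}, {"slide": [0, 0, 0.42], "turn": [0, 0, 0]}, {"slide": [0, 0, 0.42], "turn": [0, 0, 0]}, {"slide": [0, 0, 0.42], "turn": [0, 0, 0]}, {"slide": [0, 0, 0.42], "turn": [0, 0, 0]}])

```text
time_s: 9.57
ee_pos: [0.5295, -0.3484, 0.1544]
tool_rot: [0.001, 0.299, 0.954, -0.0]
force: [-0.8, 0.4, 0.6]
width: 0.0853
grip_force: 0.0
```

Call:
carry_out(commands=[{"slide": [0, 0, 0], "turn": [0, 0, 0]}, {"slide": [0, 0, 0], "turn": [0, 0, 0]}, {"slide": [0, 0, 0], "turn": [0, 0, 0]}, {"slide": [0, 0, 0], "turn": [0, 0, 0]}, {"slide": [0, 0, 0], "turn": [0, 0, 0]}, {"slide": [0, 0, 0], "turn": [0, 0, 0]}, {"slide": [0, 0, 0], "turn": [0, 0, 0]}, {"slide": [0, 0, 0], "turn": [0, 0, 0]}, {"slide": [0, 0, 0], "turn": [0, 0, 0]}, {"slide": [0, 0, 0], "turn": [0, 0, 0]}], claw=1, newtons=50)

```text
time_s: 10.4
ee_pos: [0.529, -0.3479, 0.1535]
tool_rot: [0.0, 0.299, 0.954, -0.0]
force: [-0.3, 0.7, 2.6]
width: 0.0207
grip_force: 48.7
```

Call:
carry_out(commands=[{"slide": [0, 0, -0.01], "turn": [0, 0, 0]}, {"slide": [0, 0, -0.02], "turn": [0, 0, 0]}, {"slide": [0, 0, -0.03], "turn": [0, 0, 0]}, {"slide": [0, 0, -0.04], "turn": [0, 0, 0]}, {"slide": [0, 0, -0.05], "turn": [0, 0, 0]}, {"slide": [0, 0, -0.06], "turn": [0, 0, 0]}, {"slide": [0, 0, -0.07], "turn": [0, 0, 0]}, {"slide": [0, 0, -0.07], "turn": [0, 0, 0]}, {"slide": [0, 0, -0.07], "turn": [0, 0, 0]}, {"slide": [0, 0, -0.07], "turn": [0, 0, 0]}])

```text
time_s: 11.23
ee_pos: [0.5289, -0.3479, 0.1638]
tool_rot: [-0.0, 0.299, 0.954, 0.0]
force: [0.3, 1.2, -1.4]
width: 0.0204
grip_force: 48.8
```

The force of -1.4 N matches the bolt's weight, so it is lifted about 10 mm. Now I'll draw it.

Call:
carry_out(commands=[{"slide": [0, -0.03, 0], "turn": [0, 0, 0]}, {"slide": [0, -0.06, 0], "turn": [0, 0, 0]}, {"slide": [0, -0.09, 0], "turn": [0, 0, 0]}, {"slide": [0, -0.12, 0], "turn": [0, 0, 0]}, {"slide": [0, -0.15, 0], "turn": [0, 0, 0]}, {"slide": [0, -0.18, 0], "turn": [0, 0, 0]}, {"slide": [0, -0.2, 0], "turn": [0, 0, 0]}, {"slide": [0, -0.22, 0], "turn": [0, 0, 0]}, {"slide": [0, -0.22, 0], "turn": [0, 0, 0]}, {"slide": [0, -0.22, 0], "turn": [0, 0, 0]}])

```text
time_s: 12.07
ee_pos: [0.5104, -0.3744, 0.1637]
tool_rot: [0.0, 0.299, 0.954, 0.001]
force: [2.7, 2.7, -1.7]
width: 0.0207
grip_force: 49.1
```

```bash
python3 -c "
from c import *
a=loc(q,(-24,4-33,163),0); go(a,q[2]+np.pi)
s,e,r=st(); print(r.inv().apply(s['force']),s['wrist_torque'])
snap('top','t5'); snap('side','s5')
cv2.imwrite('pics/s5c.png',np.hstack([cv2.resize(cv2.imread('pics/s5.png')[130:210,250:350],(400,320),interpolation=2),cv2.resize(cv2.imread('pics/t5.png')[190:270,300:400],(400,320),interpolation=2)]))
"
```

```text
t 12.0667 pos [ 0.5104 -0.3744  0.1637] yaw 2.5338 w 0.0207 grip 49.07441701179778 F [ 2.7  2.7 -1.7] q6 -1.64
slide [0.004, -0.005, 0.004] turn [0.001, -0.0, -0.0]
[-0.65362841  3.75358672  1.66841454] [ 0.54092138 -0.42999703  0.0113425 ]
```

View pics/s5c.png

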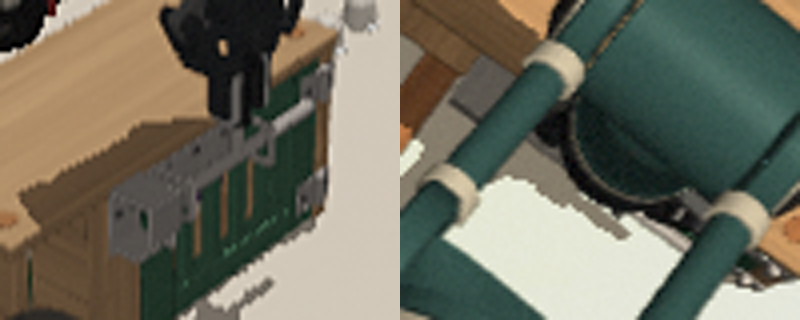

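Tool travel was 32 mm, the gripper still holds the knob, and the keeper looks empty in the side view. I'll swing the gate along its arc, first to 0.25 rad.

Call:
carry_out(commands=[{"slide": [0.021, -0.004, 0], "turn": [0, 0, -0.016]}, {"slide": [0.042, -0.008, 0], "turn": [0, 0, -0.032]}, {"slide": [0.063, -0.013, 0], "turn": [0, 0, -0.048]}, {"slide": [0.084, -0.018, 0], "turn": [0, 0, -0.064]}, {"slide": [0.105, -0.024, 0], "turn": [0, 0, -0.08]}, {"slide": [0.125, -0.03, 0], "turn": [0, 0, -0.095]}, {"slide": [0.145, -0.037, 0], "turn": [0, 0, -0.111]}, {"slide": [0.165, -0.045, 0], "turn": [0, 0, -0.127]}, {"slide": [0.185, -0.053, 0], "turn": [0, 0, -0.143]}, {"slide": [0.205, -0.061, 0], "turn": [0, 0, -0.159]}])

```text
time_s: 13.0
ee_pos: [0.4803, -0.3648, 0.1641]
tool_rot: [0.001, 0.177, 0.984, 0.0]
force: [3.5, 2.1, -1.5]
width: 0.0205
grip_force: 49.1
```

```bash
python3 -c "
from c import *
h=loc(q,(-3,-155.5,0),0); s,e,r=st(); d=e-h; c,S=np.cos(q[2]),np.sin(q[2]); L=np.array([c*d[0]+S*d[1],-S*d[0]+c*d[1]])
print('r',np.hypot(*L),'theta',np.arctan2(-L[0],L[1])-np.arctan2(21,127),'toolF',r.inv().apply(s['force']),s['wrist_torque'])
go(e,q[2]+np.pi+.48)"
```

```text
r 0.12834679755581674 theta 0.24184481209940364 toolF [-2.52907372  3.1691191   1.51428096] [ 0.43358453 -0.55927684  0.01648912]
t 13.0 pos [ 0.4803 -0.3648  0.1641] yaw 2.7853 w 0.0205 grip 49.069640830057324 F [ 3.5  2.1 -1.5] q6 -1.91
slide [0.0, 0.0, 0.0] turn [0.0, 0.001, -0.145]
```

Call:
carry_out(commands=[{"slide": [0.021, -0.004, 0], "turn": [0, 0, -0.016]}, {"slide": [0.042, -0.008, 0], "turn": [0, 0, -0.032]}, {"slide": [0.063, -0.013, 0], "turn": [0, 0, -0.048]}, {"slide": [0.084, -0.018, 0], "turn": [0, 0, -0.064]}, {"slide": [0.105, -0.024, 0], "turn": [0, 0, -0.08]}, {"slide": [0.125, -0.03, 0], "turn": [0, 0, -0.095]}, {"slide": [0.145, -0.037, 0], "turn": [0, 0, -0.111]}, {"slide": [0.165, -0.045, 0], "turn": [0, 0, -0.127]}, {"slide": [0.182, -0.051, 0], "turn": [0, 0, -0.14]}, {"slide": [0.19, -0.054, 0], "turn": [0, 0, -0.146]}])

```text
time_s: 13.83
ee_pos: [0.4505, -0.3629, 0.1642]
tool_rot: [0.001, 0.064, 0.998, -0.0]
force: [5.2, 1.7, -1.1]
width: 0.0203
grip_force: 49.1
```

Call:
carry_out(commands=[{"slide": [0, 0, 0], "turn": [0, 0, 0]}, {"slide": [0, 0, 0], "turn": [0, 0, 0]}, {"slide": [0, 0, 0], "turn": [0, 0, 0]}, {"slide": [0, 0, 0], "turn": [0, 0, 0]}, {"slide": [0, 0, 0], "turn": [0, 0, 0]}, {"slide": [0, 0, 0], "turn": [0, 0, 0]}, {"slide": [0, 0, 0], "turn": [0, 0, 0]}, {"slide": [0, 0, 0], "turn": [0, 0, 0]}, {"slide": [0, 0, 0], "turn": [0, 0, 0]}, {"slide": [0, 0, 0], "turn": [0, 0, 0]}])

```text
time_s: 14.67
ee_pos: [0.4507, -0.3629, 0.1641]
tool_rot: [0.001, 0.064, 0.998, -0.0]
force: [4.8, 1.8, -0.7]
width: 0.0207
grip_force: 49.1
```

```bash
python3 -c "
from c import *
h=loc(q,(-3,-155.5,0),0); s,e,r=st(); d=e-h; c,S=np.cos(q[2]),np.sin(q[2]); L=np.array([c*d[0]+S*d[1],-S*d[0]+c*d[1]])
print('r',np.hypot(*L),'theta',np.arctan2(-L[0],L[1])-np.arctan2(21,127),'toolF',r.inv().apply(s['force']),s['wrist_torque'])
go(e,q[2]+np.pi+.48)
snap('side','s6'); snap('top','t6')
cv2.imwrite('pics/s6c.png',np.hstack([cv2.resize(cv2.imread('pics/s6.png')[130:255,220:350],(400,385),interpolation=2),cv2.resize(cv2.imread('pics/t6.png')[180:290,265:380],(400,385),interpolation=2)]))
"
```

```text
r 0.12771000738396585 theta 0.4737457196258026 toolF [-4.49016869  2.42915483  0.74081377] [ 0.26575875 -0.6776172   0.15739581]
t 14.6667 pos [ 0.4507 -0.3629  0.1641] yaw 3.0129 w 0.0207 grip 49.0913019646905 F [ 4.8  1.8 -0.7] q6 -2.16
slide [0.0, 0.0, 0.0] turn [-0.0, 0.001, -0.001]
```

View pics/s6c.png

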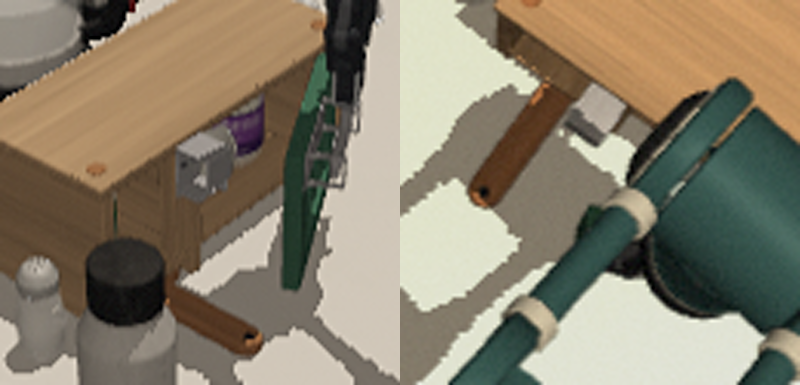

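The gate stands open at about 0.47 rad, well clear of the paddle handle. The paddle is home and the gripper holds the knob with the spring load on it.

```bash
python3 -c "
from h import *
print(ticket.close_job())"
```

```text
the job is handed in; nothing more can be done
None
```

The job is handed in with no verdict returned: the paddle is home in the slot, the bolt is lifted over the lip and drawn about 32 mm, the gate is held about 9 cm open (0.47 rad) by its knob, and I saw no sign of the flask, salt shaker or cup being moved.

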